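# Empty the padlock stock case onto the hook rack and snap its cover back on

### The arm

A 7-joint arm with a two-finger parallel gripper is mounted at the origin on the work surface. World frame = base frame: x ahead of the robot, y to its left, z up, the work surface at z = 0. Lengths are in mm, angles in rad, forces in N, time in s.
With the tool pointing down it reaches from about 350 to 900 mm from the base axis. Payload 7.2 kg.
Tool frame: the origin (TCP) lies midway between the tips of the shut fingers; the grasp point (between the pads) lies 19 mm behind it; z points along the fingers, y is the direction in which the jaws open and shut (so a half turn about z gives the same grasp; the last joint's range is limited). The gripper opens to 85 mm and grips with 20 to 120 N. Pads are 22 mm wide; open, the fingers measure 114 mm over their backs; the gripper's body (76 mm by 85 mm) begins 54 mm behind the grasp point. The pads swing forward as they close: fully open they stand 13 mm farther back than shut.
Start: joints at [-1.357, 0.411, -0.013, 1.596, 0.006, 1.134, -0.082], TCP at [173.813, 600.349, 208.597] pointing down, gripper open.
Joint ranges: [-2.95, 2.95], [-0.29, 1.99], [-1.47, 1.44], [0.14, 2.54], [-1.03, 4.17], [0.13, 1.85], [-2.86, 2.86]. Speed limits (rad/s): [2.39, 2.39, 3.01, 3.01, 3.14, 3.14, 3.14].

### API

Orientations are given as a unit quaternion [x, y, z, w].
In Python, from workcell import move_ptp, movel, move_joints, grip, sleep, ik, state, grab_frame, camera_params, MotionError, close_job gives the robot as it stands. Calls block until the motion is done:
- move_ptp(position, orientation): joint-space move of the TCP to a pose.
- movel(position, v=150, frame=None): straight line of the TCP; frame=None keeps the orientation; v is the mean speed in mm/s.
- move_joints(angles): joint-space move.
- grip(opening, newtons=None): finger opening in mm; newtons is the grip in N (None keeps the last); returns when the fingers have stopped.
- sleep(seconds).
- ik(position, orientation): joint angles nearest the present ones, or None.
- state(): the state.
- grab_frame(name): name is "scene" or "top" or "wrist"; returns the picture (480x640x3 uint8, red, green, blue); there is no depth.
- camera_params(name): a dict with "intrinsics" (3x3 intrinsics, pixels), "cam_to_world" (4x4, takes a point from camera to world coordinates). Camera axes: x right, y up, looking along -z (the intrinsics and any distortion apply to the point x, -y, -z); pixel columns grow to the right and rows downward; lengths in mm; the calibration is good to about 2 mm. A picture is of the moment at which its call begins: read the wrist's pose just before it. camera_params takes no time and is no camera call; for the wrist camera it gives the pose at the moment of the call.
A pose or a line that the arm cannot do raises MotionError and nothing moves.
- close_job(): hands the job in, once; it reports no verdict.
The state is a dict: "time_s": time; "joints": joint angles; "qvel": joint speeds; "effort": joint torques, N m; "ee_pos": TCP position; "eef_rot": TCP orientation; "wrist_force": force on the tool from outside, world axes, zero at the start; "ft_torque": the same for the moment, N m; "gripper_width": finger opening in mm.
Only numpy, scipy, OpenCV 4.12 (cv2) and the standard library are available. Lean on these libraries where they do the work, as an engineer would, in place of code of your own. Each camera call takes 0.05 s, during which the arm holds its last target.

### The job

Put the padlocks out on the rack: press the two side tabs of the stock case's cover together to free it, lift it off and set it down on the bench. Hang every padlock from the case by its shackle on a hook of its own on the rack, then snap the cover back on the empty case so that both tabs have sprung out again. Do not knock the other stock about.

Things in the scene. Friction and masses are not known exactly. Their poses are not given: they have to be found in the camera images.
- case: Grey open-topped box fixed to the bench, 312 (x) by 72 (y) by 90 mm high, walls 4. Origin: middle of its underside. An insert, 32 high, has four pockets at x = -105, -35, 35, 105, floor at 4 mm; each may hold a padlock, its x along the case's x. Inside each long wall, at mid-length, a catch rib 44 mm long stands 4.5 mm in, 81 to 88 mm up; it holds the cover's catch.
- case_rim (a point): Middle of the case's rim plane, 90 mm above its underside, with the case's axes: the cover's origin lies here when the cover is fully seated.
- cover: Cover, 0.21 kg: black plate 312 (x) by 72 (y) by 3 mm, origin mid-underside, z up. End ribs 21 mm deep fit in the case with 2 mm play all round and are its feet on the bench. Fits either way round. Two grey finger tabs at mid-length, 28 mm long, stand 3 to 25 mm above the origin, 60 mm apart outside (y), 48 pressed home; a 22 wide block, 17 high, between them. Carry it by the pressed tabs.
- tab_a (a joint): Travel of the cover's +y tab towards its middle, m: 0 sprung out, 0.006 pressed home; spring 1.6 N at rest, 6.4 N home. Its catch, up to 20 mm below the plate, with a sloped underside, is under the case's rib, and clear of it from 0.004. Fit the cover with both tabs pressed, then let go.
- tab_b (a joint): The same for the cover's -y side tab.
- padlock0: Steel padlock, 0.17-0.31 kg (None if absent), upright in a case pocket. Origin: middle of its body's top face, z up; body 44 (x) by 26 (y) by 36 mm, below it. Shackle above it: 7 mm rod in the x-z plane, 36 mm wide outside (x), 22 clear inside; upright legs up to 28 mm (hold it by their outsides), then a half-round arch, inside top at 39 mm (this rests on a hook's rod), outside top at 46.
- padlock1: Steel padlock, 0.17-0.31 kg (None if absent), upright in a case pocket. Origin: middle of its body's top face, z up; body 44 (x) by 26 (y) by 36 mm, below it. Shackle above it: 7 mm rod in the x-z plane, 36 mm wide outside (x), 22 clear inside; upright legs up to 28 mm (hold it by their outsides), then a half-round arch, inside top at 39 mm (this rests on a hook's rod), outside top at 46.
- padlock2: Steel padlock, 0.17-0.31 kg (None if absent), upright in a case pocket. Origin: middle of its body's top face, z up; body 44 (x) by 26 (y) by 36 mm, below it. Shackle above it: 7 mm rod in the x-z plane, 36 mm wide outside (x), 22 clear inside; upright legs up to 28 mm (hold it by their outsides), then a half-round arch, inside top at 39 mm (this rests on a hook's rod), outside top at 46.
- padlock3: Steel padlock, 0.17-0.31 kg (None if absent), upright in a case pocket. Origin: middle of its body's top face, z up; body 44 (x) by 26 (y) by 36 mm, below it. Shackle above it: 7 mm rod in the x-z plane, 36 mm wide outside (x), 22 clear inside; upright legs up to 28 mm (hold it by their outsides), then a half-round arch, inside top at 39 mm (this rests on a hook's rod), outside top at 46.
- rack: Steel hook rack fixed to the bench: base 130 (x) by 270 (y) by 4 mm, origin mid-underside; behind the hooks two posts and a crossbar, front face at x = +47 mm, top 225 mm above the bench, the rack's highest part. Four hooks point to its -x side, towards the robot.
- hook0 (a point): Hook 0 of 4, counted from the rack's -y end, 70 mm apart; rack's axes. Point on top of its level 6 mm round rod, 208 mm above the bench. The level rod runs from 20 mm before it (rack -x) to 32 mm behind; the free end, 37 mm before it, is turned up and reaches 12 mm above it.
- hook1 (a point): Hook 1 of 4, counted from the rack's -y end, 70 mm apart; rack's axes. Point on top of its level 6 mm round rod, 208 mm above the bench. The level rod runs from 20 mm before it (rack -x) to 32 mm behind; the free end, 37 mm before it, is turned up and reaches 12 mm above it.
- hook2 (a point): Hook 2 of 4, counted from the rack's -y end, 70 mm apart; rack's axes. Point on top of its level 6 mm round rod, 208 mm above the bench. The level rod runs from 20 mm before it (rack -x) to 32 mm behind; the free end, 37 mm before it, is turned up and reaches 12 mm above it.
- hook3 (a point): Hook 3 of 4, counted from the rack's -y end, 70 mm apart; rack's axes. Point on top of its level 6 mm round rod, 208 mm above the bench. The level rod runs from 20 mm before it (rack -x) to 32 mm behind; the free end, 37 mm before it, is turned up and reaches 12 mm above it.
- caster_a: Bystander: a swivel caster standing on its 80 by 66 mm plate, wheel up, 88 mm high.
- caster_b: Bystander: another such caster.
- tape_roll: Bystander: a roll of brown packing tape lying flat, 96 mm across, 48 mm high.
- carton_small: Bystander: a closed carton, 110 by 80 by 60 mm high.
- spare_wheel: Bystander: a bare caster wheel lying flat, 76 mm across, 26 mm high.
- bolt_box: Bystander: a small box of bolts, 70 by 50 by 35 mm high.
- wrench: Bystander: a wrench, 160 mm long, lying flat.

How it is judged:
By the outcome, as a careful person would: the job done as asked, in the order asked, and still so for the second after the job is handed in, with the robot touching nothing.
Of padlock0, padlock1, padlock2, padlock3 only 2 to 4 are there at a start; the rules pass over those that are not, and their reading is None.
At some moment in a run one of cover may be knocked a few centimetres aside while the robot is not near it.
It also fails if it takes over 210 s, if anything falls off the work surface, if the arm or the gripper's body presses on something with over 40 N, if the wrist force passes 120 N, or if a joint passes its speed limit or range.

## Working session

There is one attempt and no reset: what is moved stays moved. The work goes in short steps, each a Python script; the robot and the scene stay as the last script left them, time stands still between calls to the robot, and variables do not carry over. Pictures are saved under pics/ and viewed, and the job is handed in when it is done.

```bash
ls -la; mkdir -p pics; python3 - <<'E'
from workcell import *
import cv2, numpy as np
np.set_printoptions(precision=3,suppress=True)
for n in ["scene","top","wrist"]:
    p=camera_params(n); print(n,p)
    cv2.imwrite(f"pics/{n}0.png",grab_frame(n)[:,:,::-1])
print(state())
E
```

```text
total 12
drwxr-xr-x  3 agent agent 4096 Dec  7 06:16 .
drwxr-xr-x 23 root  root  4096 Dec  7 06:16 ..
drwxr-xr-x  2 agent agent 4096 Dec  7 06:16 pics
scene {'intrinsics': array([[487.36 ,   0.   , 321.684],
       [  0.   , 487.36 , 236.98 ],
       [  0.   ,   0.   ,   1.   ]]), 'cam_to_world': array([[   0.754,   -0.567,    0.331,  995.785],
       [   0.656,    0.648,   -0.387, -478.953],
       [   0.005,    0.509,    0.861, 1264.821],
       [   0.   ,    0.   ,    0.   ,    1.   ]])}
top {'intrinsics': array([[458.343,   0.   , 320.296],
       [  0.   , 458.343, 237.947],
       [  0.   ,   0.   ,   1.   ]]), 'cam_to_world': array([[  -0.003,    0.997,   -0.082,  469.983],
       [  -1.   ,   -0.004,   -0.006,   22.018],
       [  -0.006,    0.082,    0.997, 1250.779],
       [   0.   ,    0.   ,    0.   ,    1.   ]])}
wrist {'intrinsics': array([[336.825,   0.   , 316.95 ],
       [  0.   , 336.825, 237.835],
       [  0.   ,   0.   ,   1.   ]]), 'cam_to_world': array([[  0.278,  -0.91 ,  -0.307,  94.5  ],
       [  0.961,   0.263,   0.091, 623.188],
       [ -0.002,  -0.32 ,   0.947, 371.727],
       [  0.   ,   0.   ,   0.   ,   1.   ]])}
{'time_s': 0.15, 'joints': array([-1.357,  0.412, -0.013,  1.597,  0.006,  1.134, -0.082]), 'qvel': array([ 0.   , -0.001,  0.   , -0.002, -0.002, -0.002, -0.   ]), 'effort': array([  0.002, -60.104,   0.683, -29.965,   0.014,   0.008,   0.   ]), 'ee_pos': array([173.726, 599.958, 207.939]), 'eef_rot': array([ 0.14 ,  0.99 , -0.001, -0.   ]), 'wrist_force': array([-1.016,  0.335, -0.432]), 'ft_torque': array([-0.025,  0.022,  0.031]), 'gripper_width': 85.34164840643194}
```

View pics/scene0.png

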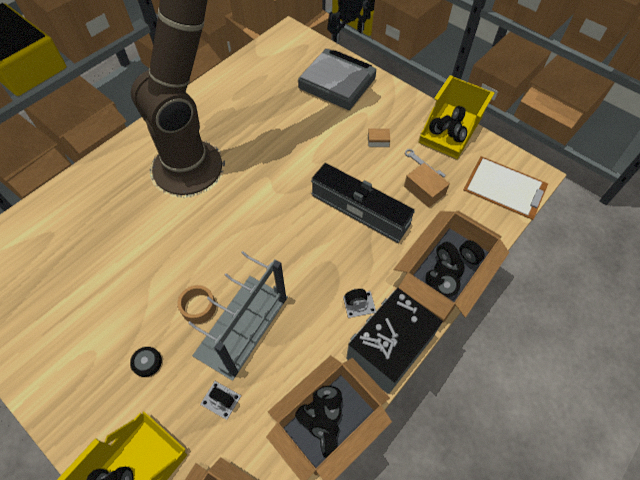

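View pics/top0.png

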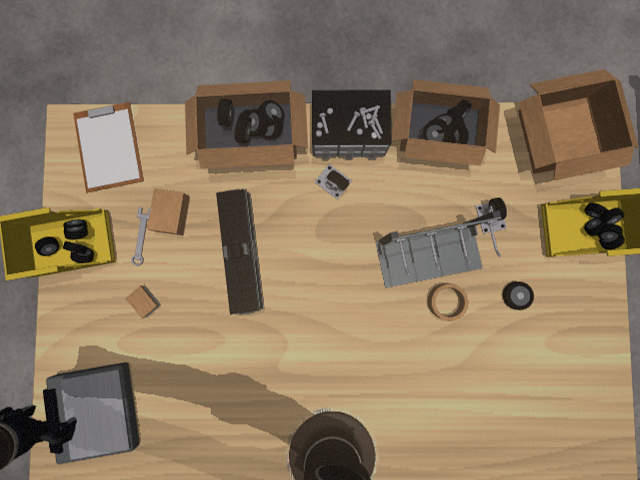

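View pics/wrist0.png

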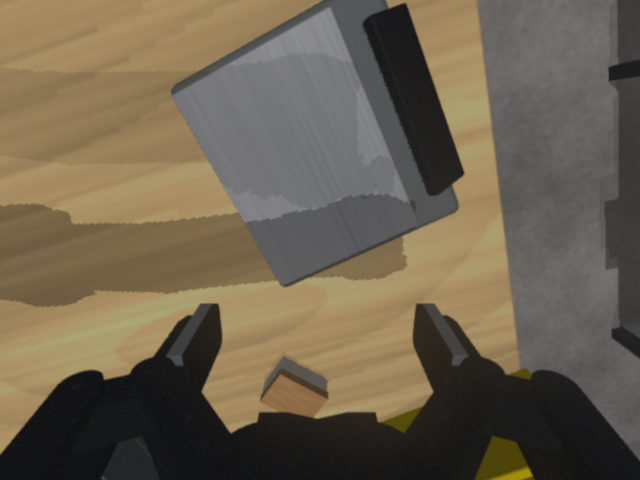

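The top view has the case with its black cover at about (240,250), the rack at (430,255) and a caster at (333,180). The bench between case and rack is free. I'll zoom in next.

```bash
cat > h.py <<'E'
from workcell import *
import cv2, numpy as np, math
from scipy.spatial.transform import Rotation as R
np.set_printoptions(precision=3,suppress=True)
def save(n,im): cv2.imwrite(f"pics/{n}.png",im[:,:,::-1])
def ray(p,u,v):
    K=p["intrinsics"];T=p["cam_to_world"]
    d=np.array([(u-K[0,2])/K[0,0],-(v-K[1,2])/K[1,1],-1.0])
    return T[:3,3],T[:3,:3]@d
def onz(p,u,v,z):
    o,d=ray(p,u,v); return o+d*(z-o[2])/d[2]
def proj(p,X):
    K=p["intrinsics"];T=p["cam_to_world"]
    c=T[:3,:3].T@(np.asarray(X,float)-T[:3,3])
    return np.array([K[0,0]*c[0]/-c[2]+K[0,2],K[1,1]*-c[1]/-c[2]+K[1,2]])
def tri(obs):
    A=np.zeros((3,3));b=np.zeros(3);rs=[]
    for p,u,v in obs:
        o,d=ray(p,u,v);d=d/np.linalg.norm(d);M=np.eye(3)-np.outer(d,d);A+=M;b+=M@o;rs.append((o,M))
    X=np.linalg.solve(A,b)
    return X,[np.linalg.norm(M@(X-o)) for o,M in rs]
def down(yaw):
    """tool z down; tool y axis (jaw direction) at angle yaw in world xy"""
    y=np.array([math.cos(yaw),math.sin(yaw),0]);z=np.array([0,0,-1.]);x=np.cross(y,z)
    return R.from_matrix(np.stack([x,y,z],1)).as_quat()
def st():
    s=state();print("t %.2f"%s["time_s"],"pos",s["ee_pos"],"F",s["wrist_force"],"w %.1f"%s["gripper_width"]);return s
E
python3 - <<'E'
from h import *
a=cv2.imread("pics/top0.png")
cv2.imwrite("pics/c1.png",cv2.resize(a[170:340,190:290],None,fx=3.5,fy=3.5,interpolation=2))
cv2.imwrite("pics/c2.png",cv2.resize(a[170:330,360:540],None,fx=3.5,fy=3.5,interpolation=2))
b=cv2.imread("pics/scene0.png")
cv2.imwrite("pics/c3.png",cv2.resize(b[150:390,170:430],None,fx=2.5,fy=2.5,interpolation=2))
p=camera_params("top")
for uv in [(217,192),(245,190),(263,310),(230,313)]: print(onz(p,*uv,93))
for uv in [(377,235),(375,245),(386,287),(481,268),(476,225)]: print(onz(p,*uv,4))
E
```

```text
[683.633 293.061  93.   ]
[688.503 221.382  93.   ]
[384.172 173.129  93.   ]
[376.949 255.778  93.   ]
[ 579.478 -125.132    4.   ]
[ 552.156 -119.328    4.   ]
[ 438.285 -147.579    4.   ]
[ 488.711 -405.439    4.   ]
[ 605.885 -395.527    4.   ]
```

View pics/c1.png

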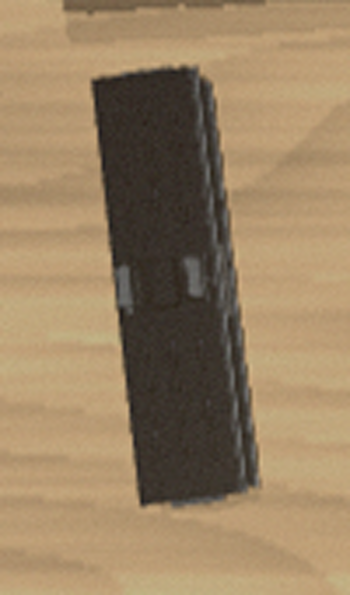

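View pics/c2.png

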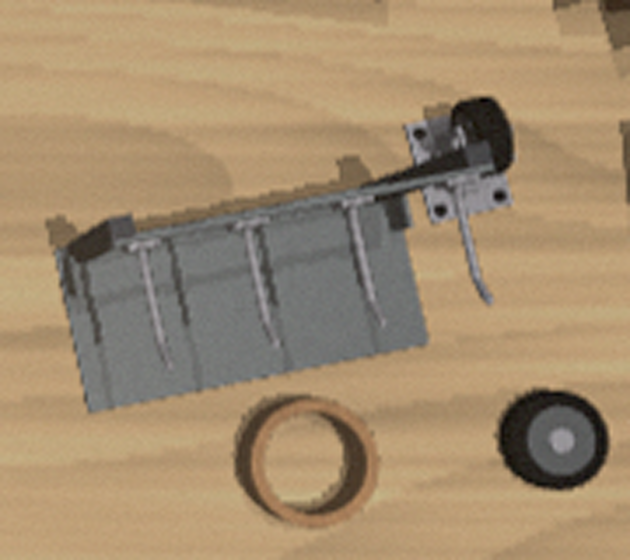

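View pics/c3.png

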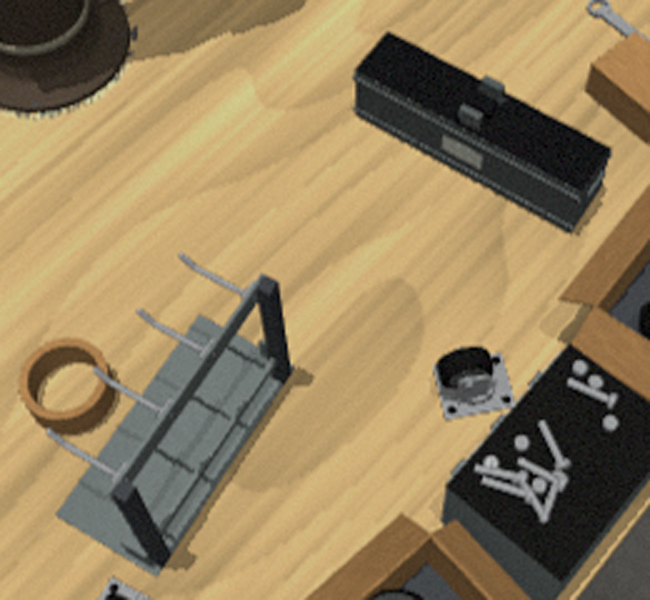

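```bash
python3 - <<'E'
from h import *
movel([200,560,330])
q=down(1.71)
move_ptp([500,232,280],q); st(); sleep(0.3)
p=camera_params("wrist");save("w1",grab_frame("wrist"));np.save("w1.npy",p)
movel([580,243,280]); sleep(.3)
p=camera_params("wrist");save("w2",grab_frame("wrist"));np.save("w2.npy",p)
print(state()["joints"]);st()
E
```

```text
t 2.81 pos [499.498 233.298 279.871] F [0.327 0.906 0.325] w 85.4
[-0.671  0.372  0.274  1.503 -0.103  1.28   1.325]
t 4.20 pos [579.677 243.116 280.382] F [-0.879  0.496  0.033] w 85.5
```

View pics/w1.png

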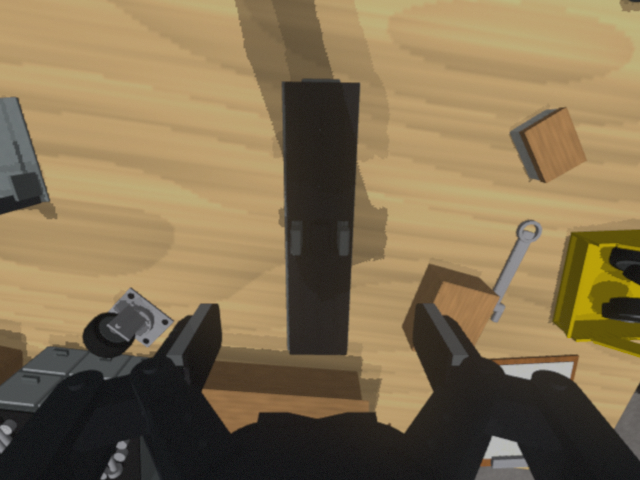

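View pics/w2.png

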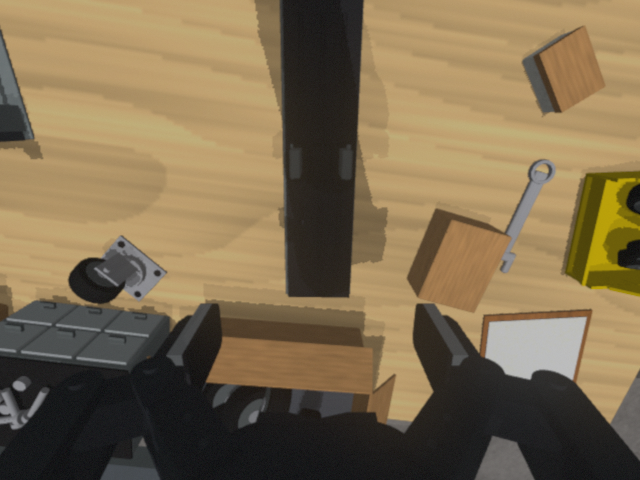

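w1 has the whole plate, from about (283,82) to (349,354), with the two grey tabs at (296,238) and (343,238). In w2 the tabs are at (295,161) and (346,163). I'll extract the corners and tabs by mask.

```bash
python3 - <<'E'
from h import *
def corners(name,roi,thr=48):
    im=cv2.imread(f"pics/{name}.png").astype(int)
    m=(im.max(2)<thr).astype(np.uint8)
    mm=np.zeros_like(m);x0,y0,x1,y1=roi;mm[y0:y1,x0:x1]=m[y0:y1,x0:x1]
    mm=cv2.morphologyEx(mm,cv2.MORPH_CLOSE,np.ones((7,7)));mm=cv2.morphologyEx(mm,cv2.MORPH_OPEN,np.ones((7,7)))
    c=max(cv2.findContours(mm,0,2)[0],key=cv2.contourArea)
    v=cv2.imread(f"pics/{name}.png");cv2.drawContours(v,[c],-1,(0,255,0),1)
    ap=cv2.approxPolyDP(cv2.convexHull(c),6,True)[:,0]
    for a in ap: cv2.circle(v,tuple(map(int,a)),2,(0,0,255),-1)
    return ap,v
ap,v=corners("w1",(260,60,385,370));print(ap)
p=np.load("w1.npy",allow_pickle=True).item()
for a in ap: print(onz(p,*a,93))
x=cv2.resize(v[60:370,240:420],None,fx=1.9,fy=1.9,interpolation=2)
im2=cv2.imread("pics/w1.png")[205:275,270:370];im3=cv2.imread("pics/w2.png")[130:200,270:370]
y=np.vstack([cv2.resize(i,None,fx=4,fy=4,interpolation=2) for i in(im2,im3)])
h=max(x.shape[0],y.shape[0]);z=np.zeros((h,x.shape[1]+y.shape[1],3),np.uint8);z[:x.shape[0],:x.shape[1]]=x;z[:y.shape[0],x.shape[1]:]=np.clip(y.astype(int)*2,0,255)
cv2.imwrite("pics/d1.png",z);print(z.shape)
E
```

```text
[[355  85]
 [345 351]
 [292 353]
 [285  83]]
[378.125 252.071  93.   ]
[677.34  292.771  93.   ]
[689.483 228.021  93.   ]
[385.71 185.79  93.  ]
(589, 742, 3)
```

View pics/d1.png

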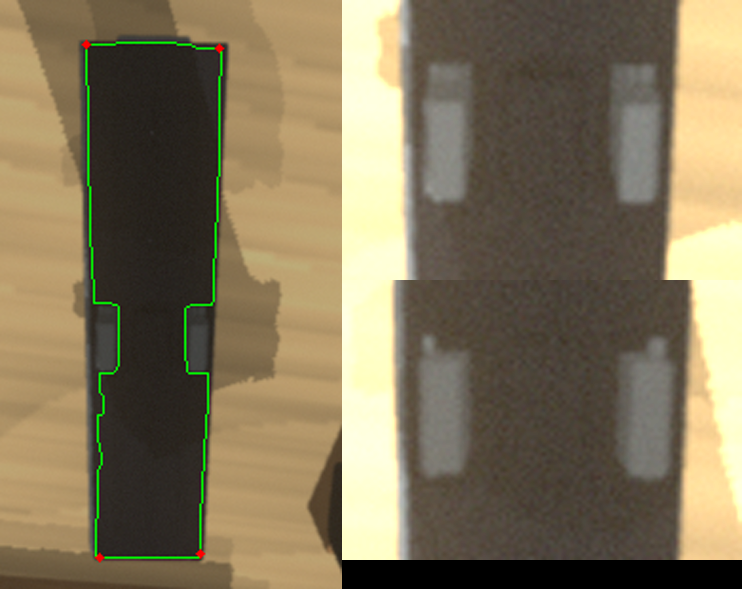

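```bash
python3 - <<'E'
from h import *
p1=np.load("w1.npy",allow_pickle=True).item();p2=np.load("w2.npy",allow_pickle=True).item()
L=tri([(p1,295.4,243.1),(p2,295.5,163.7)]);Rr=tri([(p1,343.7,243.1),(p2,345.7,163.7)])
print(L,Rr); print((L[0]+Rr[0])/2,Rr[0]-L[0])
for p,l,r in((p1,(295.4,243.1),(343.7,243.1)),(p2,(295.5,163.7),(345.7,163.7))):
    a=onz(p,*l,115);b=onz(p,*r,115);print(a,b,(a+b)/2,np.linalg.norm(b-a),math.atan2(*(b-a)[[1,0]]))
# plate corners refined by hand from d1
cs=[(84/1.9+240,42/1.9+60),(226/1.9+240,44/1.9+60),(208/1.9+240,558/1.9+60),(96/1.9+240,559/1.9+60)]
X=[onz(p1,*c,93) for c in cs];print(np.array(X));print(np.mean(X,0));d=(X[2]+X[3]-X[0]-X[1])/2;print(np.linalg.norm(d),math.atan2(d[1],d[0]))
pt=camera_params("top")
X=[onz(pt,*c,93) for c in [(216.9,192.9),(245.7,189.4),(259.7,311.1),(230.3,314)]];print(np.mean(X,0));d=(X[0]+X[1]-X[2]-X[3])/2;print(np.linalg.norm(d),math.atan2(d[1],d[0]))
E
```

```text
(array([536.493, 215.873, 116.082]), [np.float64(0.5636948550545463), np.float64(0.5636948550544693)]) (array([529.712, 264.392, 115.856]), [np.float64(0.34434626130477874), np.float64(0.3443462613048597)])
[533.102 240.132 115.969] [-6.78  48.519 -0.226]
[536.962 215.294 115.   ] [529.965 264.849 115.   ] [533.463 240.071 115.   ] 50.046370409069795 1.7110548348819066
[536.55  216.383 115.   ] [529.841 264.133 115.   ] [533.195 240.258 115.   ] 48.219599950408536 1.7103907715253461
[[385.042 184.962  93.   ]
 [376.019 255.51   93.   ]
 [680.484 298.942  93.   ]
 [691.527 226.413  93.   ]]
[533.268 241.457  93.   ]
308.40896624469326 0.13805336982985417
[531.822 237.315  93.   ]
310.07907287158883 0.123690683866464
```

Two views put the tab tops at z = 116 and the cover centre at (533.2, 240.2), yaw 0.139. I'll grip the tabs and lift.

```bash
python3 - <<'E'
from h import *
q=down(0.139+math.pi/2)
movel([533.2,240.2,150],frame=q) if False else move_ptp([533.2,240.2,150],q)
movel([533.2,240.2,98],v=60); st()
grip(47,40); st(); sleep(.2)
save("w3",grab_frame("wrist"))
movel([533.2,240.2,150],v=40); st(); sleep(.2)
save("w4",grab_frame("wrist"));save("s4",grab_frame("scene"))
E
```

```text
t 5.83 pos [533.497 240.303  98.326] F [-0.396 -0.061 -0.612] w 85.2
t 6.29 pos [533.242 240.213  98.11 ] F [0.027 0.3   0.615] w 47.2
t 7.99 pos [533.021 240.09  149.702] F [-0.71   0.342  0.84 ] w 47.1
```

View pics/w3.png

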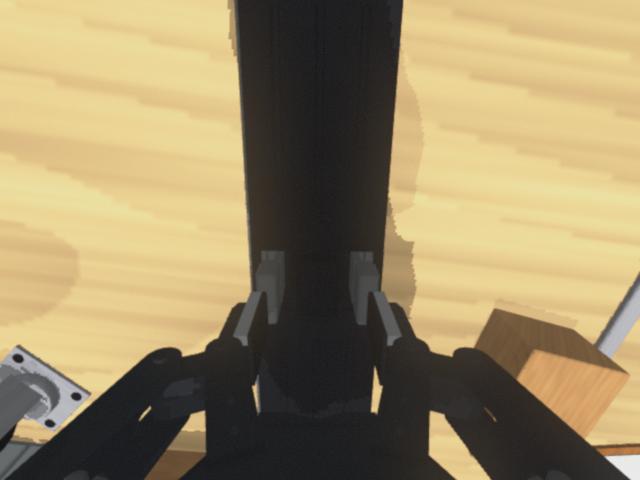

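View pics/s4.png

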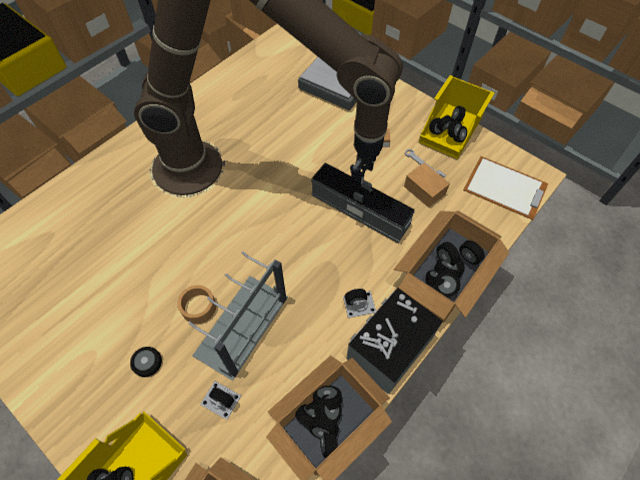

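View pics/w4.png

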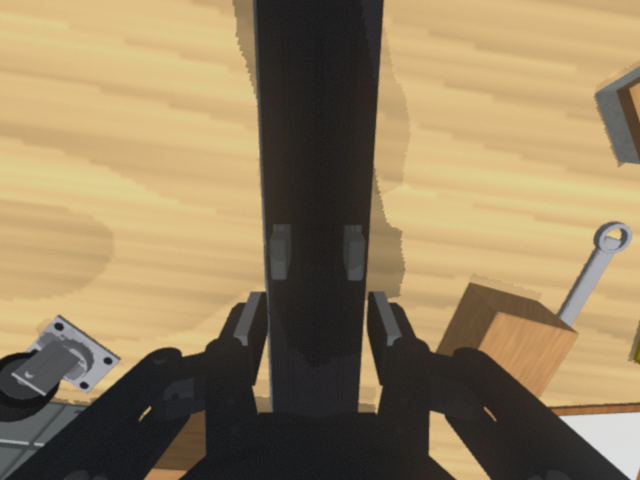

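```bash
python3 - <<'E'
from h import *
p=camera_params("wrist")
T=p["cam_to_world"].copy()
s=st()
for nm,dz in(("w3",98.11-s["ee_pos"][2]),("w4",0)):
    pp={"intrinsics":p["intrinsics"],"cam_to_world":T.copy()};pp["cam_to_world"][2,3]+=dz
    z=s["ee_pos"][2]+dz
    print(nm,"tcp",proj(pp,[533.1,240.2,z]),"grasp",proj(pp,[533.1,240.2,z+19]))
    # predicted tab outer corners top z115
    c,sn=math.cos(.139),math.sin(.139)
    for y in(-30,-24,24,30):
        print(y,[proj(pp,[533.2+x*c-y*sn,240.2+x*sn+y*c,115]) for x in(-14,14)])
im=cv2.imread("pics/w3.png")[220:400,200:440];cv2.imwrite("pics/d3.png",cv2.resize(np.clip(im.astype(int)*2,0,255).astype(np.uint8),None,fx=3.3,fy=3.3,interpolation=2))
E
```

```text
t 8.29 pos [533.149 240.193 149.874] F [ 0.301 -0.192  0.01 ] w 46.7
w3 tcp [316.805 285.337] grasp [316.768 303.069]
-30 [array([254.071, 275.12 ]), array([257.38 , 325.658])]
-24 [array([266.604, 275.123]), array([269.253, 325.662])]
24 [array([366.881, 275.146]), array([364.253, 325.691])]
30 [array([379.418, 275.149]), array([376.13 , 325.694])]
w4 tcp [316.805 285.337] grasp [316.768 303.069]
-30 [array([268.781, 239.902]), array([270.749, 280.574])]
-24 [array([278.391, 239.904]), array([279.966, 280.576])]
24 [array([355.28 , 239.917]), array([353.714, 280.593])]
30 [array([364.892, 239.919]), array([362.933, 280.596])]
```

View pics/d3.png

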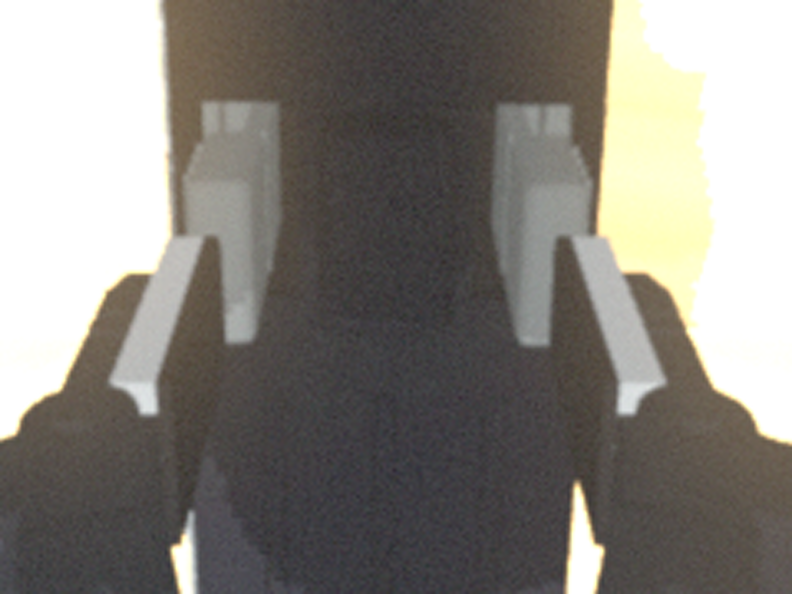

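The fingers closed above the tabs. The tabs in w3 are unpressed, and the pad tip corner at (266,293) occludes them. I'll measure where the pad tips really sit in the tool frame.

```bash
python3 - <<'E'
from h import *
p=camera_params("wrist");s=state()
Rt=R.from_quat(s["eef_rot"]).as_matrix();T=np.eye(4);T[:3,:3]=Rt;T[:3,3]=s["ee_pos"]
C=np.linalg.inv(T)@p["cam_to_world"];print(C);np.save("cam_in_tool.npy",C)
pt={"intrinsics":p["intrinsics"],"cam_to_world":C}
def yplane(u,v,y):
    o,d=ray(pt,u,v);return o+d*(y-o[1])/d[1]
for n,uv,y in [("47 tipL",(200+217/3.3,220+238/3.3),-23.6),("47 tipL -x",(200+217/3.3,220+395/3.3),-23.6),("47 top-x",(200+180/3.3,220+545/3.3),-23.6),("47 tipR",(200+553/3.3,220+238/3.3),23.6),("85 L",(219,304),-42.6),("85 R",(415,304),42.6),("85 L top",(219,345),-42.6)]:
    print(n,yplane(*uv,y))
E
```

```text
[[   0.       0.947    0.32    82.474]
 [   1.      -0.       0.       0.169]
 [   0.       0.32    -0.947 -163.919]
 [   0.       0.       0.       1.   ]]
47 tipL [  8.74  -23.6   -24.221]
47 tipL -x [-12.143 -23.6   -31.254]
47 top-x [-11.557 -23.6   -60.559]
47 tipR [  8.565  23.6   -23.869]
85 L [  8.134 -42.6   -34.037]
85 R [  8.586  42.6   -34.788]
85 L top [ -8.808 -42.6   -39.752]
```

The pad tips sit about 24 mm behind the TCP at 47 mm opening (34 mm at 85), so the real finger tips are about 20 mm higher than assumed. I'll go again lower, checking force.

```bash
python3 - <<'E'
from h import *
grip(85)
for z in (98,88,80,76):
    movel([533.2,240.2,z],v=50); s=st()
    if s["wrist_force"][2]>5: break
grip(44,40); s=st(); sleep(.2)
save("w5",grab_frame("wrist"));st()
E
```

```text
t 9.95 pos [533.448 240.337  98.363] F [0.992 0.373 0.355] w 84.9
t 10.30 pos [532.859 240.018  87.519] F [-0.923 -0.302 -0.475] w 84.9
t 10.61 pos [532.913 240.033  79.516] F [-1.635  0.198 -0.56 ] w 85.0
t 10.86 pos [533.046 240.154  75.759] F [-0.428  0.255  0.494] w 85.0
t 11.33 pos [533.62  240.195  77.253] F [-2.455 -2.186  9.702] w 46.0
t 11.58 pos [533.62  240.205  77.265] F [-3.346 -1.655  9.705] w 45.2
```

View pics/w5.png

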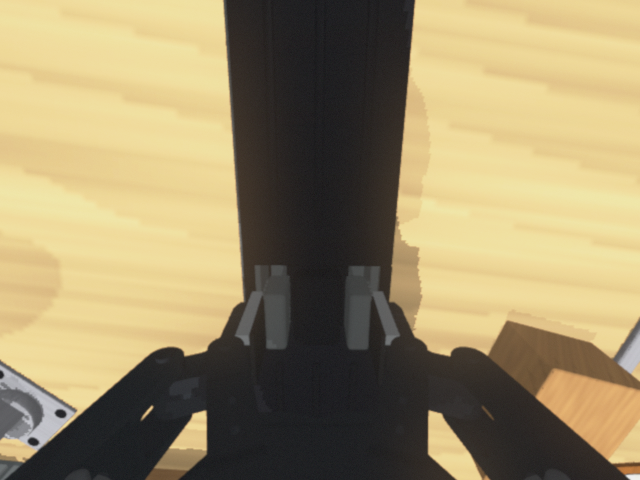

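Both tabs are now pressed, but the tips touch the plate with 9.7 N at TCP 77. I'll ease up 3 mm, regrip and lift.

```bash
python3 - <<'E'
from h import *
grip(64); movel([533.2,240.2,80.5],v=30); st()
grip(44,40); sleep(.2); st()
movel([533.2,240.2,100],v=30); st()
movel([533.2,240.2,135],v=60); sleep(.2); st()
save("w6",grab_frame("wrist"));save("s6",grab_frame("scene"))
E
```

```text
t 12.20 pos [533.439 240.318  80.797] F [ 0.014 -0.237 -0.033] w 64.0
t 12.72 pos [533.638 239.962  81.793] F [-3.241 -2.535 11.951] w 45.5
t 13.53 pos [533.2   240.164  99.909] F [ 0.202 -1.069 -2.405] w 44.8
t 14.46 pos [532.958 240.071 134.567] F [-0.343  0.81  -1.886] w 45.1
```

View pics/w6.png

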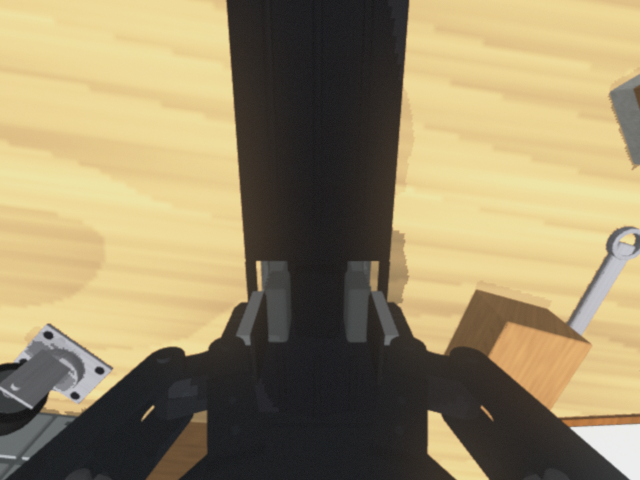

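View pics/s6.png

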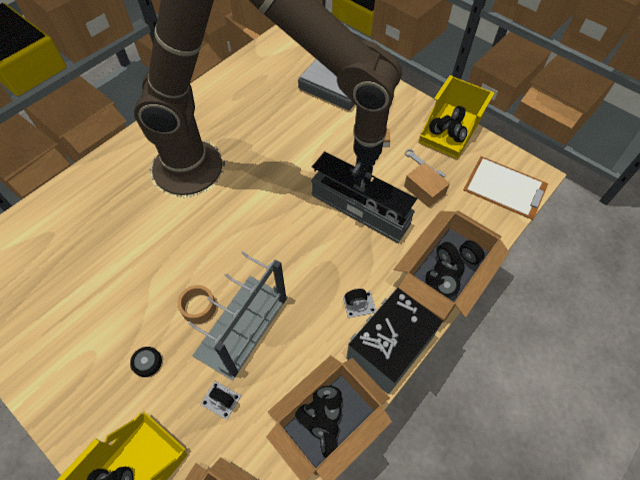

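The cover is free and lifted. Padlock shackles are visible in the case around (373,205)–(390,215). I'll carry it to free bench.

```bash
python3 - <<'E'
from h import *
movel([533.2,240.2,150],v=100)
movel([490,75,150],v=120)
movel([490,75,30],v=100);st()
for z in np.arange(22,10,-1.):
    movel([490,75,z],v=25); s=state()
    if s["wrist_force"][2]>2.5: break
st()
grip(75);sleep(.1);st()
movel([490,75,200],v=150)
# look at case
q=down(0.139+math.pi/2)
move_ptp([480,232,260],q); sleep(.2)
p=camera_params("wrist");save("w7",grab_frame("wrist"));np.save("w7.npy",p)
move_ptp([560,243,260],q); sleep(.2)
p=camera_params("wrist");save("w8",grab_frame("wrist"));np.save("w8.npy",p)
save("t8",grab_frame("top"));st()
E
```

```text
t 17.78 pos [490.481  75.107  30.524] F [ 0.183  0.139 -1.335] w 45.3
t 20.75 pos [490.222  75.095  12.88 ] F [-3.146 -0.715 10.523] w 45.3
t 21.25 pos [490.006  74.994  11.94 ] F [0.204 0.362 0.113] w 74.8
t 24.32 pos [559.385 243.101 260.485] F [-0.032  0.609 -1.18 ] w 74.7
```

View pics/w7.png

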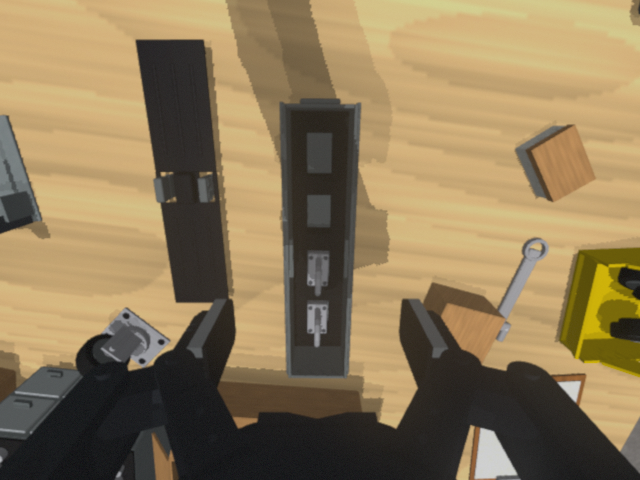

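View pics/w8.png

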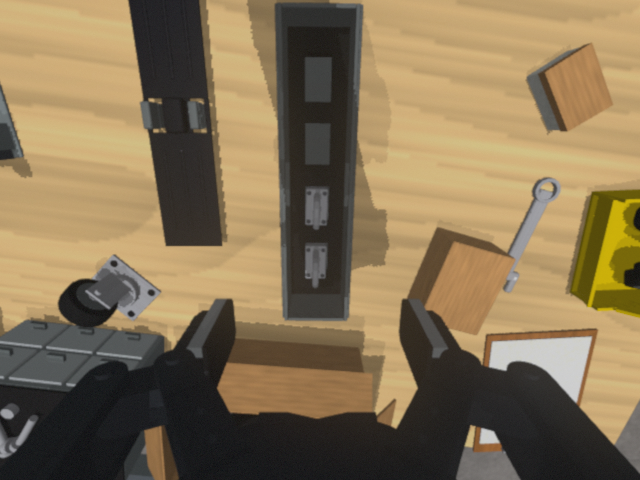

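View pics/t8.png

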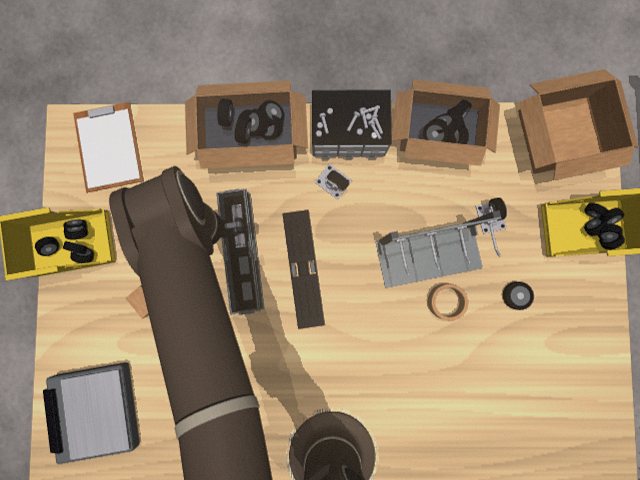

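Two padlocks are present, in the two far pockets, and the two near pockets are empty. The cover stands on the bench. I'll zoom in on the padlocks.

```bash
python3 - <<'E'
from h import *
a=cv2.imread("pics/w7.png")[235:360,270:370];b=cv2.imread("pics/w8.png")[175:300,270:370]
cv2.imwrite("pics/d7.png",np.hstack([cv2.resize(np.clip(i.astype(int)*1.3,0,255).astype(np.uint8),None,fx=4,fy=4,interpolation=2) for i in(a,b)]))
for n in("w7","w8"):
    p=np.load(n+".npy",allow_pickle=True).item()
    for x in(35,105):
        c,s=math.cos(.139),math.sin(.139)
        for z in(0,39+7):print(n,x,z,proj(p,[533.2+x*c,240.2+x*s,40+z]))
E
```

```text
w7 35 0 [319.083 269.883]
w7 35 46 [319.282 286.824]
w7 105 0 [319.099 318.99 ]
w7 105 46 [319.289 340.372]
w8 35 0 [317.629 206.704]
w8 35 46 [317.712 216.996]
w8 105 0 [317.577 262.135]
w8 105 46 [317.649 278.302]
```

View pics/d7.png

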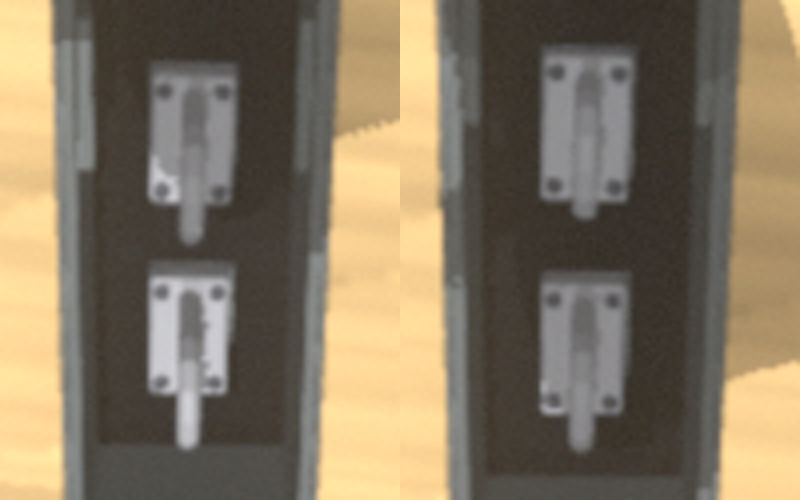

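```bash
python3 - <<'E'
from h import *
P=[np.load(n+".npy",allow_pickle=True).item() for n in("w7","w8")]
for a,b in(((317.8,270.6),(316.4,207.5)),((317,319.4),(315.5,262.75))):
    X,r=tri([(P[0],*a),(P[1],*b)]);print(X,r,onz(P[0],*a,40),onz(P[1],*b,40))
# case rim corners check: far end outer corners z=90 in w8
for uv in((284,319),(348,319),(276,4),(362,6)): print(onz(P[1],*uv,90))
# rim corners of w7
for uv in((280,104),(360,104),(288,376),(348,376)): print(onz(P[0],*uv,90))
# ik both yaws at lock & rack
for yw in(.139,.139+math.pi): print(yw,ik([567.9,244,60],down(yw)),ik([637,253,60],down(yw)))
E
```

```text
[569.001 243.68   40.066] [np.float64(0.07957707126841619), np.float64(0.07957707126845741)] [569.042 243.605  40.   ] [569.005 243.76   40.   ]
[638.8   252.289  38.975] [np.float64(0.0900016942823115), np.float64(0.0900016942822304)] [638.173 252.113  40.   ] [638.357 252.323  40.   ]
[691.155 223.608  90.   ]
[681.027 295.851  90.   ]
[386.729 183.783  90.   ]
[378.033 256.296  90.   ]
[385.668 183.01   90.   ]
[375.63  256.034  90.   ]
[689.863 223.785  90.   ]
[679.879 295.834  90.   ]
0.139 [-0.834  0.599  0.496  1.779 -0.363  0.856 -0.03 ] [-0.779  0.703  0.512  1.597 -0.4    0.948  0.007]
3.2805926535897934 [-0.443  0.557 -0.057  1.75   0.041  0.836  2.762] [-0.412  0.654 -0.055  1.568  0.042  0.921  2.799]
```

Two views put the padlock body tops at z ≈ 40, at (569.0, 243.7) and (638.4, 252.2). The rack hooks come next.

```bash
python3 - <<'E'
from h import *
q=down(1.76)
movel([480,150,300],v=250)
move_ptp([520,-230,290],q); sleep(.3)
p=camera_params("wrist");save("r1",grab_frame("wrist"));np.save("r1.npy",p)
movel([540,-310,290],v=200); sleep(.3)
p=camera_params("wrist");save("r2",grab_frame("wrist"));np.save("r2.npy",p)
print(state()["joints"]);st()
E
```

```text
[-0.015  0.394  0.648  1.522 -0.243  1.307  2.421]
t 27.68 pos [ 540.192 -309.194  290.206] F [ 0.882 -0.124  0.06 ] w 75.2
```

View pics/r1.png

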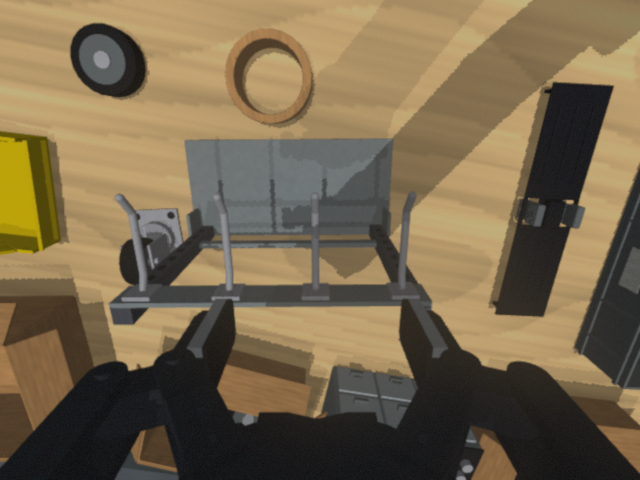

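View pics/r2.png

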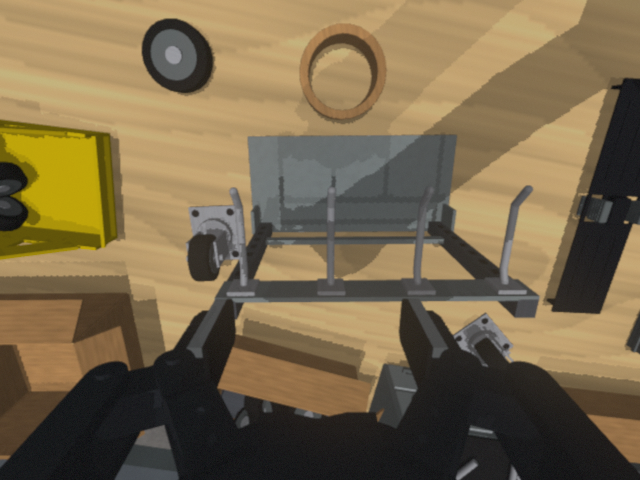

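```bash
python3 - <<'E'
from h import *
a=cv2.imread("pics/r1.png")[180:310,100:430];b=cv2.imread("pics/r2.png")[170:300,220:550]
cv2.imwrite("pics/d9.png",np.vstack([cv2.resize(i,None,fx=2.3,fy=2.3,interpolation=2) for i in(a,b)]))
E
```

```text
(no output)
```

View pics/d9.png

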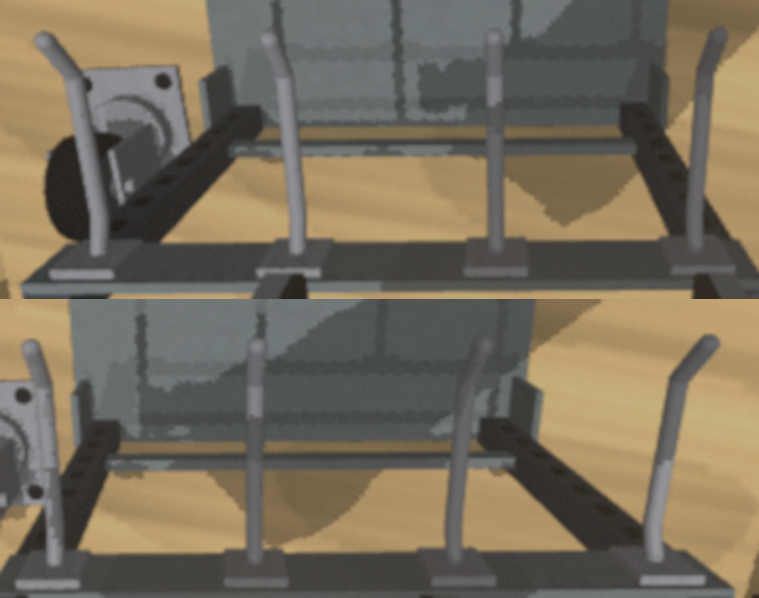

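```bash
python3 - <<'E'
from h import *
P=[np.load(n+".npy",allow_pickle=True).item() for n in("r1","r2")]
B1=[(99,253),(297,253),(496,250),(695,248)];N1=[(78,80),(285,78),(494,77),(705,75)]
B2=[(55,266),(255,262),(454,260),(655,261)];N2=[(45,89),(256,87),(466,81),(677,83)]
f1=lambda c:(100+c[0]/2.3,180+c[1]/2.3);f2=lambda c:(220+c[0]/2.3,170+c[1]/2.3)
for nm,A,B in(("base",B1,B2),("bend",N1,N2)):
    Z=[]
    for a,b in zip(A,B):
        X,r=tri([(P[0],*f1(a)),(P[1],*f2(b))]);Z.append(X);print(nm,X,r[0],onz(P[0],*f1(a),205),onz(P[1],*f2(b),205))
    Z=np.array(Z);d=Z[3]-Z[0];print(np.linalg.norm(d),math.atan2(-d[0],d[1]))
# base plate near corners z=4 in r1/r2
for p,uv in((P[0],(186,141)),(P[0],(392,139)),(P[1],(248,136)),(P[1],(456,134))): print(onz(p,*uv,4))
E
```

```text
base [ 591.402 -359.055  208.994] 0.3186513363093414 [ 593.512 -360.921  205.   ] [ 593.917 -359.57   205.   ]
base [ 576.892 -290.444  209.918] 0.36690796704315076 [ 580.085 -291.312  205.   ] [ 578.86  -289.865  205.   ]
base [ 563.357 -221.98   208.632] 0.20240933244767834 [ 565.42  -221.589  205.   ] [ 564.683 -220.547  205.   ]
base [ 549.554 -153.476  209.389] 0.32403871291959907 [ 551.18  -151.964  205.   ] [ 551.516 -150.232  205.   ]
209.79589072413984 0.20082021460933766
bend [ 531.272 -371.292  201.408] 0.12146003301706616 [ 530.086 -369.477  205.   ] [ 530.126 -370.651  205.   ]
bend [ 516.577 -302.359  204.133] 0.0966434806913545 [ 516.407 -302.142  205.   ] [ 516.282 -302.461  205.   ]
bend [ 502.299 -234.424  203.998] 0.9227534751831709 [ 502.963 -234.22   205.   ] [ 501.229 -235.103  205.   ]
bend [ 489.281 -165.146  202.621] 0.2776788832179652 [ 489.079 -165.81   205.   ] [ 488.731 -166.766  205.   ]
210.38227086421716 0.2009440477388537
[ 491.46  -406.235    4.   ]
[ 438.962 -146.895    4.   ]
[ 490.329 -408.442    4.   ]
[ 437.572 -147.855    4.   ]
```

Hooks measured: rack yaw 0.20, rods 70 mm apart, rod height about 206 from two views against 205 in the text. Next I'll grasp the first padlock, the far one.

```bash
cat >> h.py <<'E'
YR=0.2005; CR=np.array([528.4,-264.4]); QR=down(YR+math.pi/2); QC=down(0.139)
def rackpt(x,y):
    c,s=math.cos(YR),math.sin(YR); return CR+np.array([c*x-s*y,s*x+c*y])
E
python3 - <<'E'
from h import *
# refine lateral from measured rods
B=np.array([[591.4,-359.1],[576.9,-290.4],[563.4,-222],[549.6,-153.5],[531.3,-371.3],[516.6,-302.4],[502.3,-234.4],[489.3,-165.1]])
c,s=math.cos(YR),math.sin(YR)
d=B-CR;print(np.c_[c*d[:,0]+s*d[:,1],-s*d[:,0]+c*d[:,1]])
movel([500,-150,320],v=250)
move_ptp([638.4,252.2,180],QC);grip(52);st()
movel([638.4,252.2,100],v=120);sleep(.2)
save("g1",grab_frame("wrist"))
E
```

```text
[[  42.878 -105.35 ]
 [  42.35   -35.138]
 [  42.743   34.58 ]
 [  42.862  104.456]
 [ -18.448 -105.336]
 [ -19.132  -34.889]
 [ -19.602   34.597]
 [ -18.54   105.098]]
t 30.65 pos [638.506 251.965 180.279] F [-0.328  0.521  0.521] w 51.6
```

View pics/g1.png

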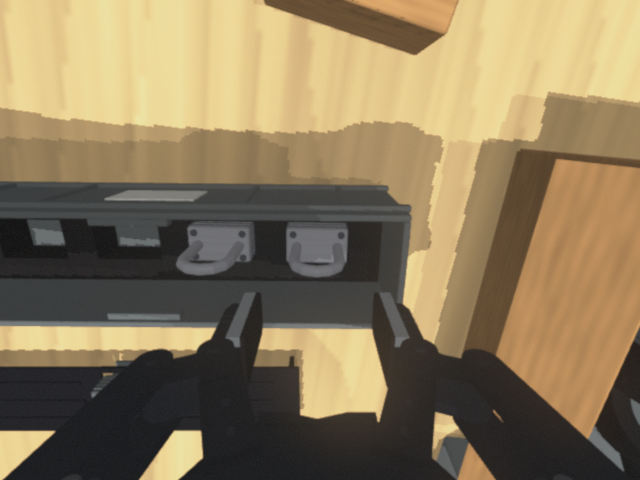

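The shackle is centred at column 317 between the fingers. Descending stepwise and watching the force.

```bash
python3 - <<'E'
from h import *
for z in (70,55,45,38,33,29,26):
    movel([638.4,252.2,z],v=60); s=state()
    if abs(s["wrist_force"][2])>5: print("contact");break
s=st();zg=s["ee_pos"][2]
save("g2",grab_frame("wrist"))
grip(30,70);sleep(.2);s=st();np.save("zg1.npy",s["ee_pos"][2])
save("g3",grab_frame("wrist"))
E
```

```text
t 34.10 pos [638.254 252.2    25.782] F [-0.329  0.561 -0.919] w 52.3
t 34.66 pos [638.766 252.278  26.443] F [ 0.592 -1.075  4.757] w 33.3
```

View pics/g3.png

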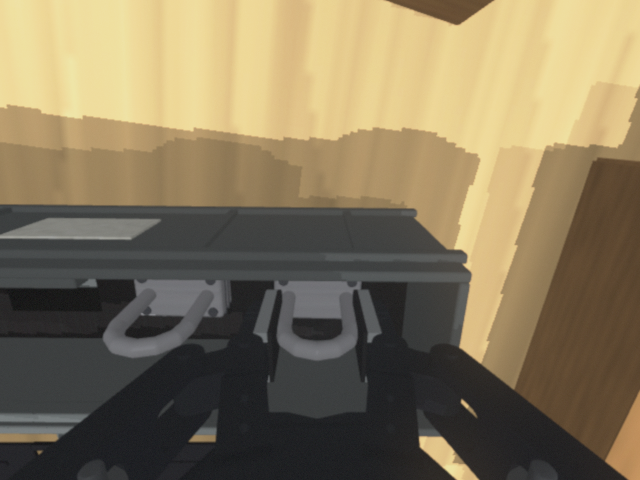

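Pads bear on both shackle legs (reading 33.3, consistent with the low bias seen at the tabs). Lifting and carrying to in front of hook 1.

```bash
python3 - <<'E'
from h import *
movel([638.4,252.2,60],v=50);st()
movel([638.4,252.2,235],v=150);st()
save("g4",grab_frame("wrist"))
movel([520,60,300],v=200)
a=rackpt(-95,-35)
move_ptp([*a,260],QR);st()
dz=26.4-40  # tcp - lock origin
movel([*a,191+dz],v=120);sleep(.3);st()
save("h1",grab_frame("wrist"))
E
```

```text
t 35.54 pos [638.155 252.22   59.784] F [-0.144 -0.165 -1.419] w 33.3
t 36.86 pos [637.829 252.129 233.863] F [-0.007  0.2   -1.289] w 33.3
t 40.34 pos [ 442.755 -317.059  259.892] F [-0.043  0.227 -2.018] w 33.7
t 41.48 pos [ 442.501 -317.737  177.861] F [ 0.192 -0.24  -2.37 ] w 33.3
```

View pics/h1.png

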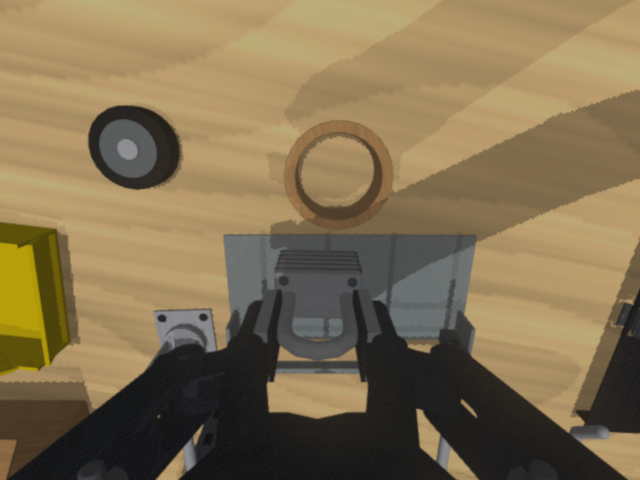

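The padlock hangs upright in the grip. The neighbouring hooks show symmetrically at columns ~190 and ~440, so it is lined up with hook 1. Moving in and lowering.

```bash
cat >> h.py <<'E'
def hang(y,dz):
    zi=191+dz
    for x in (-60,-45,-35,-25,-12,2):
        movel([*rackpt(x,y),zi],v=60);s=state()
        if np.hypot(*s["wrist_force"][:2])>6: print("hit at",x);st();return False
    st()
    for o in (180,174,171,170,169,168,167):
        movel([*rackpt(2,y),o+dz],v=30);s=state();print(o,s["wrist_force"])
        if s["wrist_force"][2]>1.5: print("seated");break
    save("hg%d"%int(y),grab_frame("wrist"));st();return True
E
python3 - <<'E'
from h import *
print(hang(-35,26.4-40))
save("hs1",grab_frame("scene")[180:420,120:440])
E
```

```text
t 44.05 pos [ 537.682 -298.055  177.214] F [-0.575 -0.552 -1.697] w 33.4
180 [-0.8    0.272 -1.624]
174 [ 0.003  0.614 -1.662]
171 [ 0.836 -0.785 -1.137]
170 [ 0.014  0.439 -1.109]
169 [ 0.882 -1.062 -0.753]
168 [-1.898  1.769  4.266]
seated
t 45.97 pos [ 537.592 -298.438  155.127] F [-0.712  1.693  5.516] w 33.2
True
```

View pics/hg-35.png

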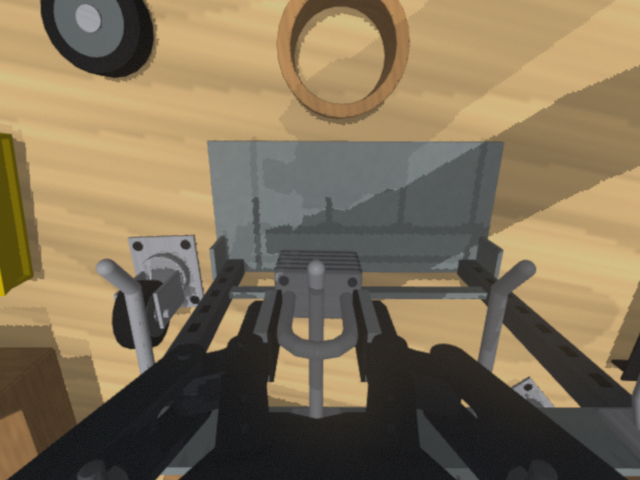

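View pics/hs1.png

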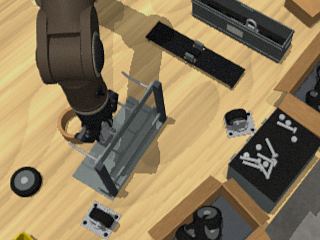

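Rod 1 passes through the shackle and the padlock is seated, with about 5 N contact at the expected height. Releasing, then straight up.

```bash
cat >> h.py <<'E'
def release(y):
    x0=state()["ee_pos"]
    grip(50);sleep(.2);st()
    movel([x0[0],x0[1],200],v=60);movel([x0[0],x0[1],290],v=150);st()
E
python3 - <<'E'
from h import *
release(-35); sleep(.3)
a=rackpt(-60,-35);movel([*a,290],v=200);sleep(.3)
save("i1",grab_frame("wrist"));save("ti1",grab_frame("top"));save("si1",grab_frame("scene"))
E
```

```text
t 46.52 pos [ 537.293 -298.315  154.324] F [-0.83  -0.939 -0.977] w 50.2
t 48.18 pos [ 537.254 -298.072  289.059] F [-1.053 -0.251 -0.497] w 50.4
```

View pics/i1.png

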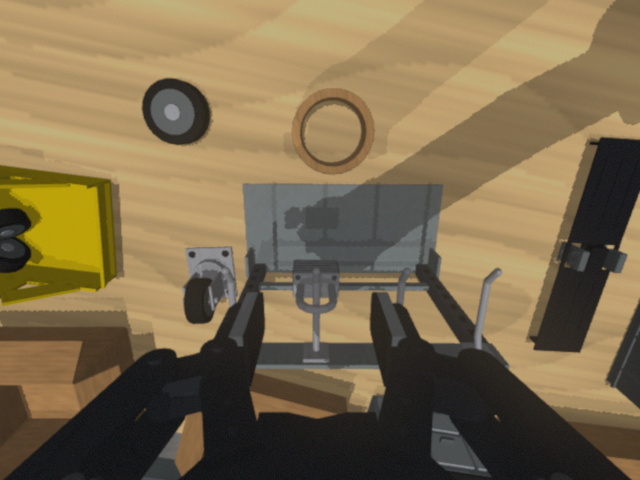

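View pics/ti1.png

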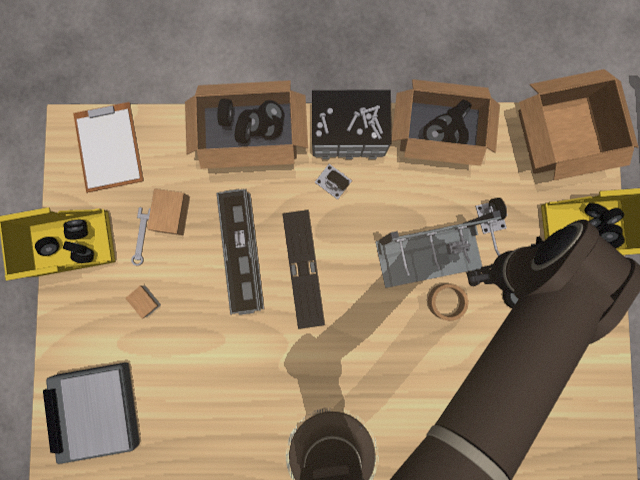

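Padlock 1 hangs on hook 1 at (317,290), and one padlock is left in the case. Repeating for it with hook 3.

```bash
python3 - <<'E'
from h import *
movel([480,-100,330],v=300)
move_ptp([569,243.7,180],QC);grip(52)
movel([569,243.7,100],v=150)
save("g5",grab_frame("wrist"))
for z in (60,40,33,29,26):
    movel([569,243.7,z],v=70); s=state()
    if abs(s["wrist_force"][2])>5: print("contact");break
st();grip(30,70);sleep(.2);s=st();zg=s["ee_pos"][2]
save("g6",grab_frame("wrist"))
movel([569,243.7,60],v=50);st()
movel([569,243.7,235],v=150);st()
movel([500,60,300],v=250)
move_ptp([*rackpt(-95,105),260],QR)
movel([*rackpt(-95,105),191+zg-40],v=120);sleep(.2);st();np.save("zg2.npy",zg)
save("h2",grab_frame("wrist"))
E
```

```text
t 54.86 pos [568.872 243.675  25.842] F [0.872 0.068 0.485] w 52.0
t 55.37 pos [569.351 243.792  26.413] F [-0.847 -0.266  5.527] w 33.4
t 56.25 pos [568.785 243.75   59.868] F [-0.279  0.054 -1.34 ] w 33.3
t 57.57 pos [568.427 243.568 233.99 ] F [-0.337 -0.124 -1.866] w 33.3
t 61.40 pos [ 414.868 -180.52   178.024] F [ 0.63   0.318 -0.76 ] w 33.3
```

View pics/g6.png

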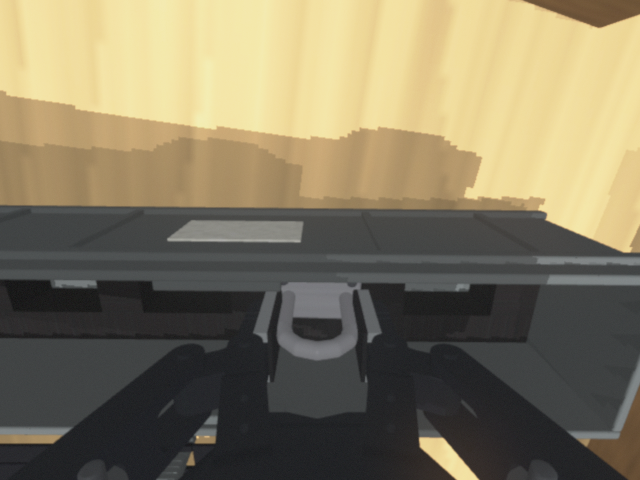

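View pics/h2.png

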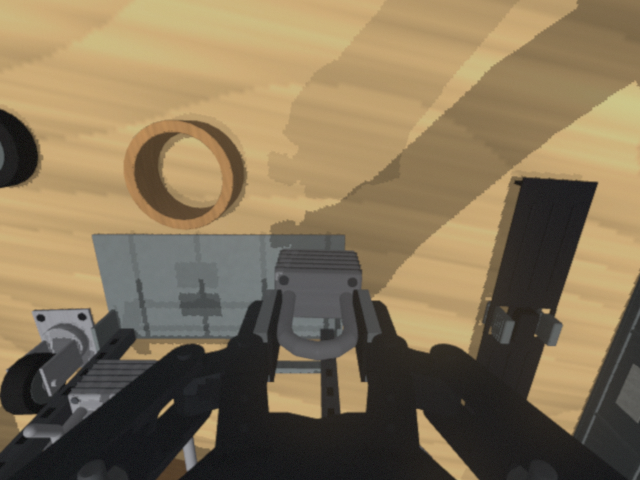

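Second padlock held squarely. Hanging it on hook 3.

```bash
python3 - <<'E'
from h import *
ok=hang(105,float(np.load("zg2.npy"))-40);print(ok)
E
```

```text
t 63.97 pos [ 509.717 -161.038  177.296] F [ 0.138 -0.186 -1.648] w 33.0
180 [ 0.101 -0.092 -1.909]
174 [ 0.286 -0.397 -1.866]
171 [ 0.601 -0.258 -1.278]
170 [-1.029 -0.259 -1.277]
169 [ 0.053  0.24  -0.938]
168 [-1.994  1.738  6.439]
seated
t 65.88 pos [ 509.777 -161.173  155.089] F [-2.563  0.768  6.094] w 33.5
True
```

View pics/hg105.png

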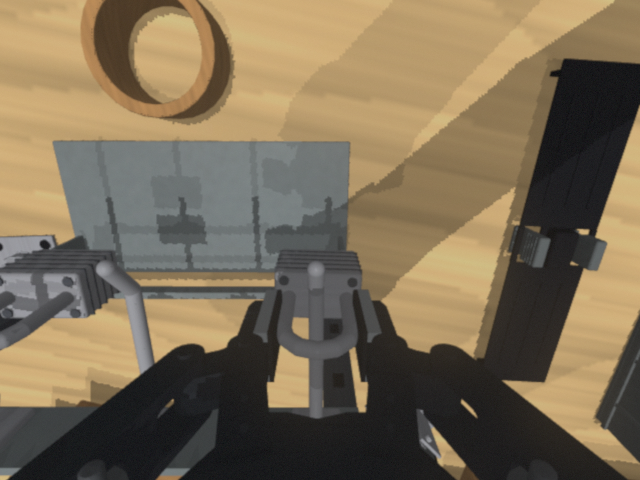

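Hook 3's rod is through the shackle and the padlock is seated. Releasing, then looking for the cover again from two wrist views.

```bash
python3 - <<'E'
from h import *
release(105)
movel([*rackpt(-60,105),300],v=200)
q=down(0.139+math.pi/2)
move_ptp([460,75,260],q);sleep(.3)
p=camera_params("wrist");save("k1",grab_frame("wrist"));np.save("k1.npy",p)
movel([530,75,260],v=200);sleep(.3)
p=camera_params("wrist");save("k2",grab_frame("wrist"));np.save("k2.npy",p)
save("tk",grab_frame("top"));st()
E
```

```text
t 66.39 pos [ 509.417 -161.121  154.362] F [ 0.361 -0.044 -0.975] w 50.4
t 68.05 pos [ 509.347 -160.839  289.13 ] F [-0.595  0.243 -0.29 ] w 49.9
t 70.76 pos [529.74   75.203 260.265] F [ 0.011 -0.415  0.524] w 50.1
```

View pics/k1.png

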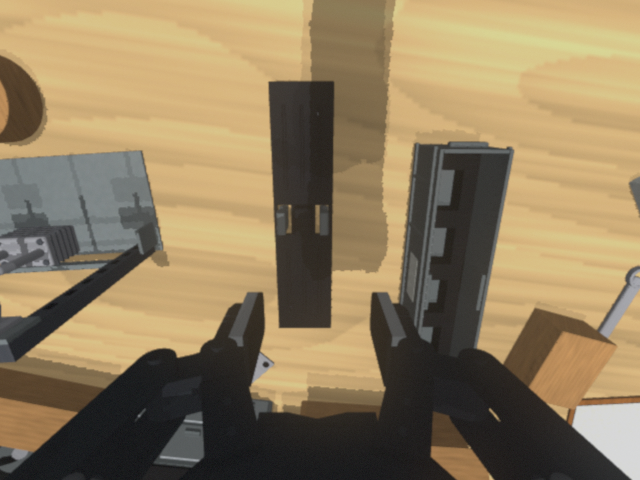

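View pics/k2.png

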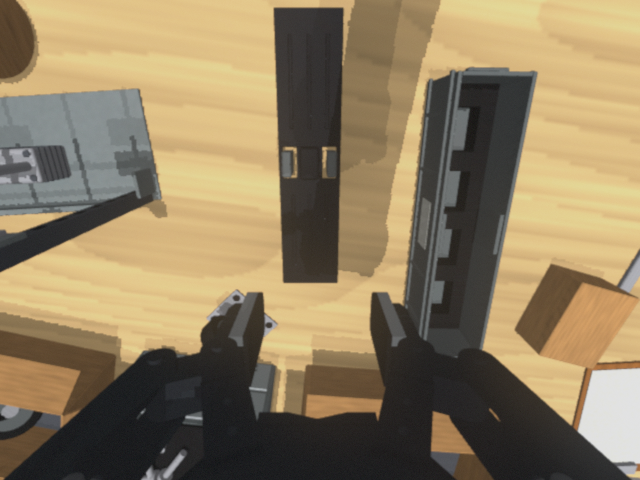

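View pics/tk.png

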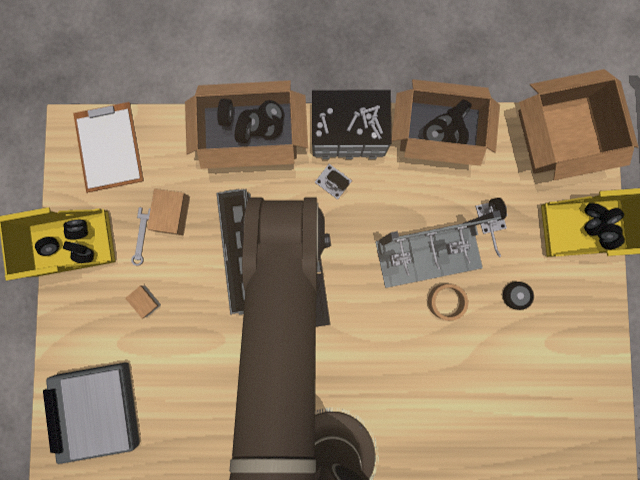

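Both padlocks hang, and all four pockets are empty. In k1 the cover spans (270,82)–(330,327) with tabs at (281,219) and (323,219). I'll measure its pose now.

```bash
python3 - <<'E'
from h import *
P=[np.load(n+".npy",allow_pickle=True).item() for n in("k1","k2")]
a=cv2.imread("pics/k1.png")[195:245,255:355];b=cv2.imread("pics/k2.png")[135:190,260:360]
cv2.imwrite("pics/d10.png",np.vstack([cv2.resize(i,None,fx=6,fy=6,interpolation=2) for i in(a,b)])[:600])
for n,p,roi in(("k1",P[0],(262,75,345,335)),("k2",P[1],(268,3,347,290))):
    im=cv2.imread(f"pics/{n}.png").astype(int);x0,y0,x1,y1=roi
    m=np.zeros(im.shape[:2],np.uint8);m[y0:y1,x0:x1]=(im[y0:y1,x0:x1].max(2)<75)
    m=cv2.morphologyEx(m,cv2.MORPH_OPEN,np.ones((5,5)));m=cv2.morphologyEx(m,cv2.MORPH_CLOSE,np.ones((25,25)))
    c=max(cv2.findContours(m,0,2)[0],key=cv2.contourArea)
    ap=cv2.approxPolyDP(cv2.convexHull(c),8,True)[:,0];print(n,ap.tolist())
    X=np.array([onz(p,*q,24) for q in ap]);print(X)
    ctr=X.mean(0);o=X[np.argsort(X[:,0])]
    d=(o[-1]+o[-2]-o[0]-o[1])/2;print(ctr,np.linalg.norm(d),math.atan2(d[1],d[0]))
E
```

```text
k1 [[333, 82], [329, 326], [280, 326], [270, 83]]
[[333.457  74.173  24.   ]
 [637.068 115.255  24.   ]
 [646.296  48.484  24.   ]
 [343.783   6.603  24.   ]]
[490.151  61.129  24.   ] 305.88764465859776 0.13602877870005053
k2 [[342, 0], [335, 281], [285, 281], [275, 0]]
[[326.53   72.573  24.   ]
 [637.637 114.51   24.   ]
 [646.728  49.6    24.   ]
 [335.965   5.404  24.   ]]
[486.715  60.522  24.   ] 313.90308817440814 0.13763125244512298
```

View pics/d10.png

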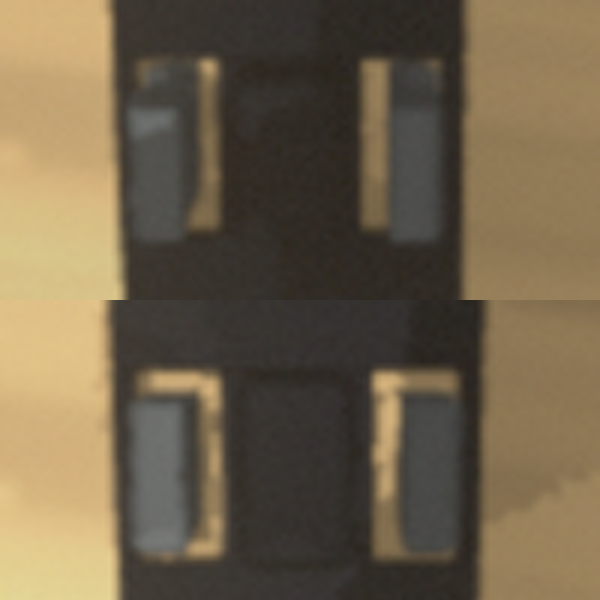

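```bash
python3 - <<'E'
from h import *
P=[np.load(n+".npy",allow_pickle=True).item() for n in("k1","k2")]
L=[(281.4,224),(286.5,164.7)];Rr=[(324.2,223.8),(331.8,164)]
for U in(L,Rr):
    X,r=tri([(P[0],*U[0]),(P[1],*U[1])]);print(X,r)
for i in(0,1):
    a=onz(P[i],*L[i],46);b=onz(P[i],*Rr[i],46);d=b-a;print((a+b)/2,np.linalg.norm(d),math.atan2(d[1],d[0]))
# w7/w8 cover tab centers for comparison
Q=[np.load(n+".npy",allow_pickle=True).item() for n in("w7","w8")]
print(onz(Q[0],161,190,46),onz(Q[0],207,188,46))
E
```

```text
[495.153  36.426  41.971] [np.float64(0.1208533572219155), np.float64(0.1208533572219127)]
[487.028  86.214  45.323] [np.float64(0.16600514998592308), np.float64(0.166005149985854)]
[490.376  61.582  46.   ] 50.0170794514577 1.7129170544134915
[490.808  61.301  46.   ] 50.009184403142754 1.7253287923480498
[492.233  54.223  46.   ] [482.861 105.626  46.   ]
```

The cover has been knocked about 14 mm in −y since it was set down; it is now at (490.6, 61.4) with yaw about 0.14. I'll pick it up and compare its place in the hand with w6, which was the seated-cover grasp.

```bash
python3 - <<'E'
from h import *
q=down(0.14+math.pi/2)
move_ptp([490.6,61.4,150],q);grip(75)
movel([490.6,61.4,40],v=120)
for z in(25,18,12):
    movel([490.6,61.4,z],v=50);s=state()
    if s["wrist_force"][2]>5: print("contact");break
st();grip(44,40);sleep(.2);st()
movel([490.6,61.4,30],v=40);movel([490.6,61.4,170],v=120);sleep(.3);st()
save("m1",grab_frame("wrist"))
a=cv2.imread("pics/w6.png")[230:380,210:430];b=cv2.imread("pics/m1.png")[230:380,210:430]
cv2.imwrite("pics/d11.png",np.vstack([cv2.resize(np.clip(i.astype(int)*1.6,0,255).astype(np.uint8),None,fx=2,fy=2,interpolation=2) for i in(a,b)]))
# cover plate edges comparison
for n in("w6","m1"):
    g=cv2.imread(f"pics/{n}.png").astype(int).max(2)
    print(n,[(r,np.where(g[r,180:480]<70)[0][[0,-1]]+180) for r in(20,80,140,200,250)])
E
```

```text
t 73.74 pos [490.337  61.316  11.681] F [ 0.433  0.192 -0.389] w 75.3
t 74.35 pos [491.103  60.974  13.1  ] F [-4.346 -1.404 15.038] w 45.3
t 76.57 pos [490.475  61.315 169.717] F [-0.784  0.297 -2.044] w 44.9
w6 [(20, array([229, 406])), (80, array([233, 401])), (140, array([238, 397])), (200, array([243, 392])), (250, array([246, 388]))]
m1 [(20, array([229, 406])), (80, array([235, 402])), (140, array([246, 479])), (200, array([257, 479])), (250, array([259, 477]))]
```

View pics/d11.png

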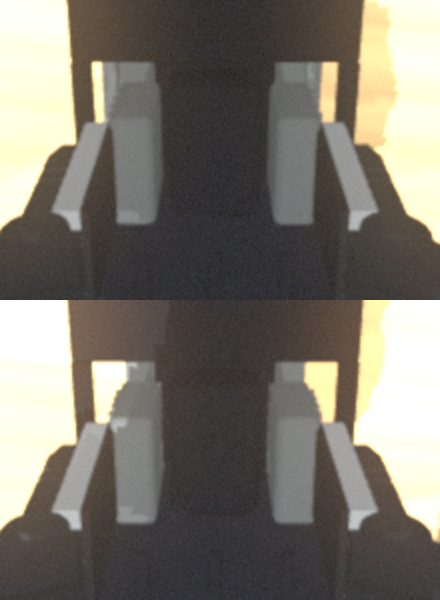

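View pics/m1.png

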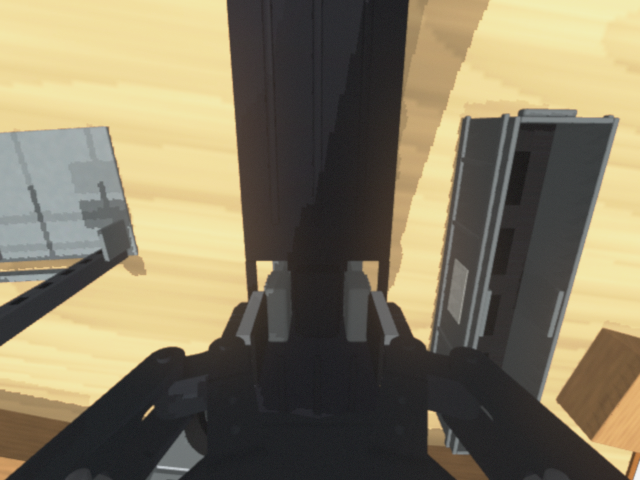

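The cover sits in the hand exactly as at the first lift: same slot rows, edges within 1 px. Going back to the recorded seat pose and lowering with force watch.

```bash
python3 - <<'E'
from h import *
q=down(0.139+math.pi/2)
movel([533.2,240.2,170],v=120,frame=q);st()
movel([533.2,240.2,112],v=80);sleep(.2);st()
save("n1",grab_frame("wrist"));save("n1s",cv2.resize(grab_frame("scene")[130:260,280:440],None,fx=4,fy=4))
E
```

```text
t 78.30 pos [533.258 239.335 170.157] F [-0.182 -1.161 -2.256] w 45.2
t 79.38 pos [533.493 240.378 112.5  ] F [ 0.117  0.334 -3.075] w 45.4
```

View pics/n1s.png

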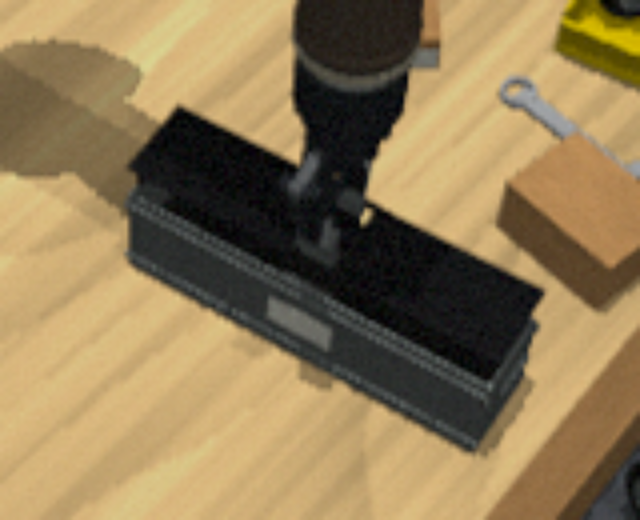

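The cover is squarely above the case. Lowering.

```bash
python3 - <<'E'
from h import *
for z in(106,102,99,96,93,90,88,86,85,84,83,82,81,80):
    movel([533.2,240.2,z],v=25);s=state();f=s["wrist_force"];print(z,"%.1f"%s["ee_pos"][2],f)
    if f[2]>6 or np.hypot(f[0],f[1])>8: print("stop");break
E
```

```text
106 105.7 [ 0.1    0.235 -2.397]
102 102.0 [-0.613  0.203 -1.407]
99 99.1 [ 0.781 -0.413  0.139]
96 96.0 [ 1.356  0.209 -0.228]
93 93.0 [0.982 0.7   1.303]
90 89.4 [-0.427 -0.834 -1.478]
88 87.6 [-0.617 -1.501 -3.088]
86 85.9 [ 0.547 -0.437 -1.372]
85 85.0 [ 0.627 -0.162 -1.4  ]
84 84.1 [ 1.369 -1.116 -0.546]
83 83.1 [ 2.227 -2.02   1.028]
82 82.5 [ 0.29  -2.132  5.918]
81 82.4 [-2.421 -3.519 14.775]
stop
```

Seated at TCP z 82.4, matching 81.8 at the first grip. Releasing and checking the tabs.

```bash
python3 - <<'E'
from h import *
grip(80);sleep(.2);st()
movel([533.2,240.2,200],v=120)
q=down(0.139+math.pi/2)
move_ptp([500,235.6,280],q);sleep(.3)
p=camera_params("wrist");save("o1",grab_frame("wrist"));np.save("o1.npy",p)
movel([580,246.7,280],v=200);sleep(.3)
p=camera_params("wrist");save("o2",grab_frame("wrist"));np.save("o2.npy",p)
im2=cv2.imread("pics/o1.png")[205:275,270:370];im3=cv2.imread("pics/o2.png")[130:200,270:370]
cv2.imwrite("pics/d12.png",np.vstack([cv2.resize(np.clip(i.astype(int)*2,0,255).astype(np.uint8),None,fx=4,fy=4,interpolation=2) for i in(im2,im3)]))
st()
E
```

```text
t 83.63 pos [533.186 240.247  80.955] F [-0.205 -0.247 -0.337] w 80.1
t 86.47 pos [579.531 246.999 280.375] F [-0.211  0.673  0.253] w 80.0
```

View pics/d12.png

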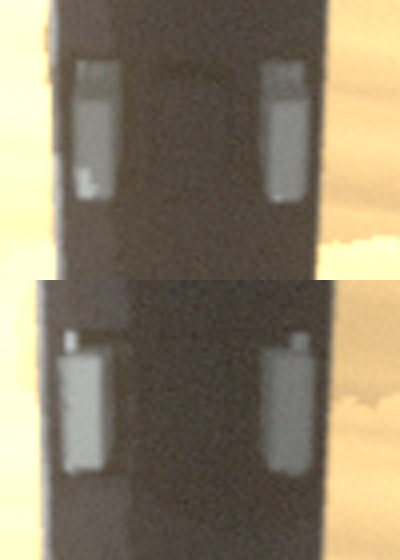

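View pics/o1.png

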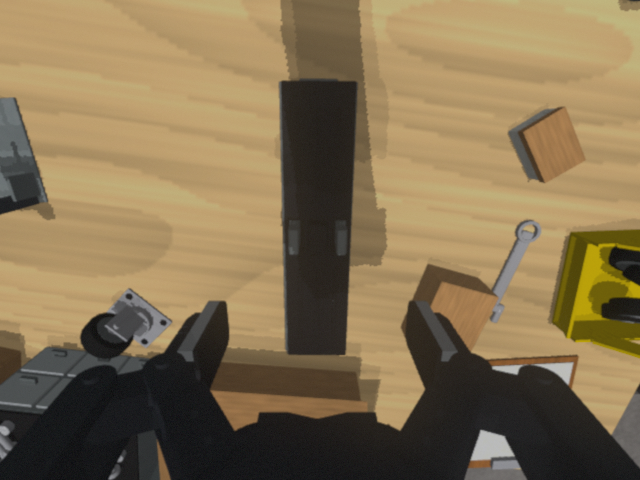

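```bash
python3 - <<'E'
from h import *
P=[np.load(n+".npy",allow_pickle=True).item() for n in("o1","o2")]
L=tri([(P[0],293.4,242.5),(P[1],290.4,162.75)]);Rr=tri([(P[0],341.75,242.5),(P[1],342.25,162.75)])
print(L,Rr,(L[0]+Rr[0])/2,np.linalg.norm((Rr[0]-L[0])[:2]))
move_ptp([380,60,380],down(1.71));sleep(.3)
s=grab_frame("scene");t=grab_frame("top")
save("s9",s);save("t9",t)
save("c9",np.vstack([cv2.resize(s[200:390,130:330],(630,300)),cv2.resize(t[180:320,360:520],(630,300))]))
save("c9b",cv2.resize(s[145:250,295:430],None,fx=5,fy=5,interpolation=cv2.INTER_CUBIC));st()
E
```

```text
(array([536.158, 215.502, 114.562]), [np.float64(0.17005408396943597), np.float64(0.17005408396950397)]) (array([529.22 , 264.914, 114.552]), [np.float64(0.24231815610564078), np.float64(0.24231815610561502)]) [532.689 240.208 114.557] 49.89670303344348
t 87.99 pos [380.161  60.258 379.677] F [-0.241 -0.308  0.333] w 80.5
```

View pics/s9.png

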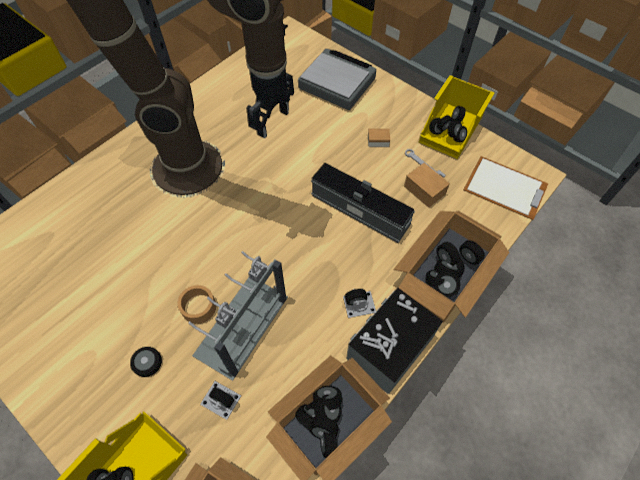

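View pics/c9.png

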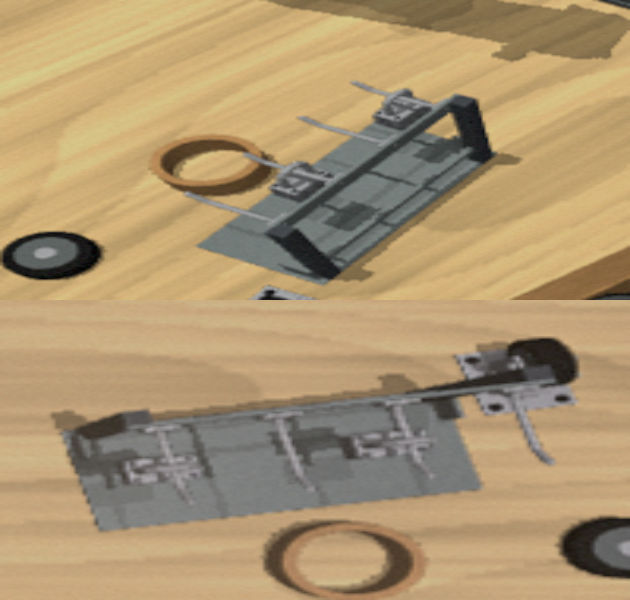

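View pics/c9b.png

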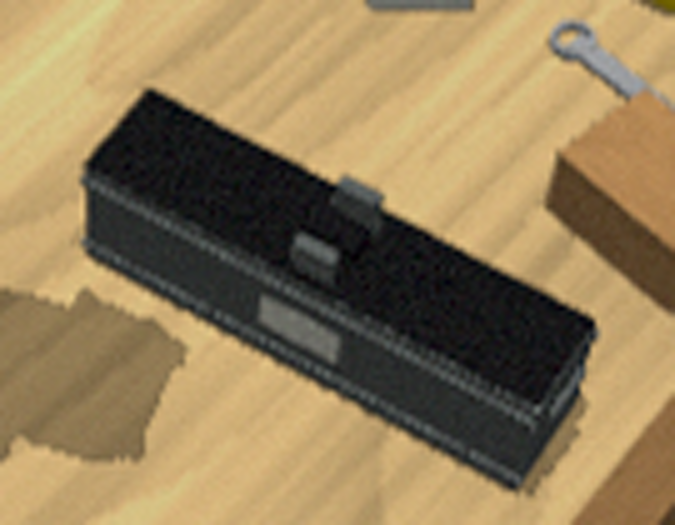

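View pics/t9.png

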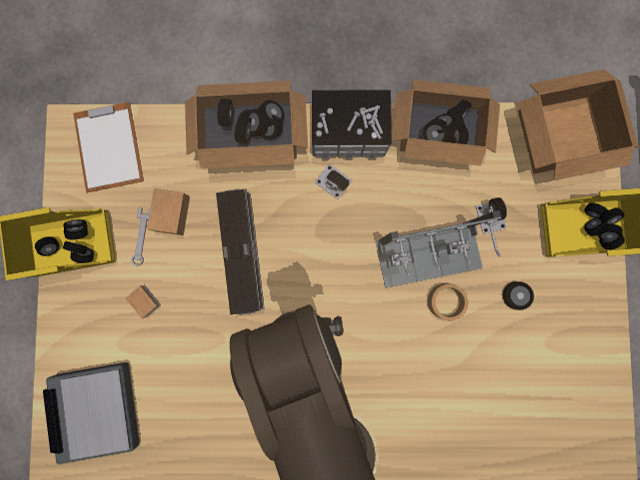

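The cover is back flush on the case with its tabs at the original spacing and height. Both padlocks hang, and the bystanders are where they began. Handing in.

```bash
python3 -c "
from workcell import *
print(close_job())"
```

```text
the job is handed in; nothing more can be done
None
```

The job is handed in. Two padlocks were present, and each now hangs by its shackle on its own hook: one on hook 1, one on hook 3. The cover is snapped back on the empty case. The robot's clock was at about 88 s at the last check before handing in.

**What didn't go to plan**
- **First tab grip:** it missed because the finger tips sit about 20 mm farther back than I took them to be. The fingers closed just above the tabs and moved nothing. I remeasured from the wrist picture and regripped lower.
- **Cover on the bench:** it had shifted about 14 mm since I set it down, so I measured it again before picking it up. In the hand it then sat the same as at the first lift, within 1 pixel.

**Last checks**
- **Cover and tabs:** the cover is seated at the same height as at the first grip (TCP z 82.4 mm against 81.8 mm). Tab tops measure z ≈ 114.6 mm, against 116 mm before and 115 mm in the text. Tab spacing is 49.9 mm centre to centre (49–50 mm at the start), so both tabs have sprung out.
- **Padlocks and case:** both still hung after release, and all four pockets were empty before the cover went back on.
- **Other stock:** everything appears where it was at the start.
- **Small disagreement:** the gripper reads about 3 mm narrower than the stated sizes, 45 mm on the 48 mm pressed tabs and 33 mm on the 36 mm shackles. It did no harm.

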